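# Load a carton of sanding sheets onto the gravity roller lane

### The arm

A 6-joint arm with a two-finger parallel gripper is mounted at the origin on the work surface. World frame = base frame: x ahead of the robot, y to its left, z up, the work surface at z = 0. Lengths are in m, angles in degrees, forces in N, time in s.
With the tool pointing down it reaches from about 0.4 to 0.825 m from the base axis. Payload 7 kg.
Tool frame: the origin (TCP) lies midway between the tips of the shut fingers; the grasp point (between the pads) lies 19 mm behind it; z points along the fingers, x is the direction in which the jaws open and shut, and the axes are right-handed (so a half turn about z gives the same grasp; the last joint's range is limited). The gripper opens to 88 mm and grips with 3 to 60 N. Pads are 19 mm wide; open, the fingers measure 130 mm over their backs; the gripper's body (78 mm by 193 mm) begins 47 mm behind the grasp point.
Start: joints at [-60.327, 20.546, 0.682, 0, -70.136, -16.507], TCP at [0.154, -0.657, 0.196] pointing down, gripper open.
Joint ranges: [-176.03, 176.03], [-82.01, 121.73], [-58.28, 71.71], [-173.87, 95.51], [-174.79, -0.11], [-173.66, 173.66]. Speed limits (degrees/s): [136.94, 136.94, 172.46, 180, 180, 180].

### API

Orientations are given as [roll, pitch, yaw] about the fixed x, y, z axes, in that order (R = Rz(yaw) Ry(pitch) Rx(roll)).
In Python, from plant import * gives the robot as it stands. The module is installed in compiled form; this text tells all that it offers.
- The arm moves only by the shell command python3 -m pendant 'ROWS' [OPENING]. ROWS is JSON, a list that holds one entry, the list of rows, each a list of 6 numbers: the shift along the world's x, y, z in mm, then the turn, a rotation vector about the world's x, y, z in degrees. A call has 1 to 10 rows; each row is the pose to reach, as a shift and turn from the pose commanded when the call began; what a row does not reach only later rows make up. A row lasts 1/8 s, in which the tool goes at most 62.5 mm and 10.7 degrees, less where a joint would pass 70% of its speed; a pose out of reach is approached as far as the arm can. A call with a gripper value outside its range is refused whole. OPENING is the closure, from -1 (fully open) to 1 (shut), set as the call begins (- or left out, the last holds). The fingers move at their own pace and stop on an object; the grip force is fixed at half the most. Time passes only in rows, so rows that repeat a pose let the fingers close. It gives the time, the measured TCP pose, the force and the opening at its end, in the units of the state.
- get_obs(): the state, without advancing time (a new reading comes with each control period).
- snapshot(name): name is "side" or "top"; returns a dict with "pixels" (400x640x3 uint8, red, green, blue), "depth" (400x640 float32, m along the optical axis (not along the pixel's ray), 0 where there is no reading), "fx", "fy", "cx", "cy" (pixels), "pose" (4x4, takes a point from camera to world coordinates). Camera axes: x right, y down, z forward; pixel columns grow to the right and rows downward; lengths in m; the calibration is good to about 2 mm. A picture is of the moment at which its call begins.
- close_job(): hands the job in, once; it reports no verdict.
The state is a dict: "clock": time; "joint_pos": joint angles; "qvel": joint speeds; "tau": joint torques, N m; "tool_pos": TCP position; "orientation": TCP orientation; "force": force on the tool from outside, world axes, zero at the start; "moment": the same for the moment, N m; "opening": finger opening in m.
Only numpy, scipy, OpenCV 4.12 (cv2) and the standard library are available. Lean on these libraries where they do the work, as an engineer would, in place of code of your own. Each camera call takes 0.05 s, during which the arm holds its last target. There are 200 camera calls.

### The job

Swing the stop bar down across the low end of the roller lane until it lies in its keeper. Then, without lifting it, push the carton of sanding sheets squarely off the loading shelf onto the rollers so that it runs down between the guides and comes to rest against the bar, flat and square. Leave the sander, the tin and the sanding block where they are.

Things in the scene. Friction and masses are not known exactly. Their poses are not given: they have to be found in the camera images.
- rack: Fixed stand on the bench: a level plywood loading shelf and, on from it, a roller lane that slopes down. Origin on the bench top, middle of the lane's width; y = the way cartons run (level), x = across to the far side, z up. The shelf ends at y = -52 mm, level with the first roller (y = -38 mm); a carton runs by itself once its middle is past that roller. It spans y = -272 to +255 mm.
- shelf (a point): Point on the loading shelf's top, 102 mm over the bench, at the rack's x = 0, y = -162 mm (axes as the rack's). Seen from here the shelf spans x = -150 to +78, y = -110 to +110 mm. On its far side a straight fence, inner face x = +66 mm, 18 mm high, runs on into the lane's far guide. Near side open, but for an 18 mm high lead-in plate from x = -66, y = +110 to x = -98, y = +59 mm.
- lane: Roller lane, fixed to the rack, 6 degrees down along its +y; x across to the far side, z square to the rollers. Origin on the roller tops, mid lane, at the uphill face of the lowered bar, 75 mm over the bench. 10 free rollers (20 mm) from y = -266 to -14 mm; guides 132 mm apart inside, 18 mm high. Low end open while the bar is up. A carton resting at the bar has its origin at y = -73, z = 0 mm.
- stop_bar (a joint): Angle of the stop bar, rad: 0 = down across the lane in its keeper on the far side plate (it stops there); 1.0 to 1.4 at the start = swung up, nearly upright; limit 1.5. Swings in the lane's x-z plane about bar_pivot. The hinge has friction and stays where left; 1 to 3 N at 130 mm from the pivot, on its upper face, towards the far side and down, lowers it.
- bar_pivot (a point): Hinge axis of the stop bar, on the near side plate at the low end: in the lane's frame x = -88, y = +8, z = +30 mm. The axis runs along the lane's y.
- bar_tip (a point): Free end of the stop bar, 209 mm from the pivot on the bar's middle line. Aluminium bar 16 mm wide (along the lane) and 22 mm high, black plastic end piece 34 mm long. Lowered, its underside is 19 mm and its top 41 mm above the roller tops; the keeper's top, at x = +74 to +94 mm in the lane's frame, is at 31 mm.
- carton: Closed, taped cardboard carton of sanding sheets, 118 (x) by 146 (y) by 60 mm high, 0.5 to 1 kg, too wide for most grippers. Origin at the centre of its underside, z up. It stands on the loading shelf, turned up to 0.25 rad from the lane's direction and 27 to 47 mm short of lying against the fence; its y axis points roughly down the lane. Slides on the shelf at 2 to 7 N; runs down in about 1 s.
- sander: Yellow and black palm sander standing on the bench beyond the rack, about 115 by 180 mm, 130 mm high; origin under its body's centre; to be left alone.
- tin: Quart tin of wood finish, 108 mm diameter, 122 mm high, on the bench past the low end; origin under its centre; to be left alone.
- block: Cork sanding block 68 by 115 by 32 mm on the bench past the low end, nearer the robot than the tin; origin under its centre; to be left alone.
Not all that is in view belongs to the job. Of the things like the carton, leave any that is green; of the rest the smaller one is meant.

How it is judged:
By the outcome, as a careful person would: the job done as asked, in the order asked, and still so for the second after the job is handed in, with the robot touching nothing.
It also fails if it takes over 61 s, if anything falls off the work surface, if the arm or the gripper's body presses on something with over 40 N, if the wrist force passes 120 N, or if a joint passes its speed limit or range.

## Working session

There is one attempt and no reset: what is moved stays moved. The work goes in short steps, Python scripts to look and compute and a shell command to move; the robot and the scene stay as the last step left them, time stands still between calls to the robot, and variables do not carry over. Pictures are saved under pics/ and viewed, about 8 in all and at most 12, crops included, and the job is handed in when it is done.

```bash
mkdir -p pics && cat > h.py <<'E'
from plant import *
import numpy as np, cv2
def snap(n,f=None):
    s=snapshot(n)
    if f: cv2.imwrite('pics/'+f,s['pixels'][:,:,::-1])
    d=s['depth'];v,u=np.mgrid[:400,:640]
    P=np.stack([(u-s['cx'])/s['fx']*d,(v-s['cy'])/s['fy']*d,d],-1)
    W=P@s['pose'][:3,:3].T+s['pose'][:3,3]
    W[d==0]=np.nan
    return s,W
E
python3 - <<'E'
from h import *
for n in('top','side'):
    s,W=snap(n,n+'0.png'); np.save(n+'0.npy',W); print(n,s['fx'],s['pose'].round(3).tolist())
print(get_obs())
E
```

```text
top 435.9856787169925 [[0.004, -0.983, 0.185, 0.365], [-1.0, -0.002, 0.01, 0.023], [-0.01, -0.185, -0.983, 1.457], [0.0, 0.0, 0.0, 1.0]]
side 361.6435715754608 [[0.991, -0.058, 0.117, 0.479], [-0.13, -0.483, 0.866, -0.903], [0.006, -0.874, -0.486, 0.619], [0.0, 0.0, 0.0, 1.0]]
{'clock': 0.1, 'joint_pos': array([-6.03281080e+01,  2.05875195e+01,  6.38525173e-01, -1.74257542e-02,
       -7.01341790e+01, -1.65055918e+01]), 'qvel': array([ 0.04044517, -0.0797743 ,  0.21923151,  0.02395067, -0.13725459,
        0.04433924]), 'tau': array([-2.94946905e-03, -5.84164381e+01,  2.93752849e+01,  7.01557472e+00,
        1.01719686e-02, -4.27323141e-05]), 'tool_pos': array([ 0.15359624, -0.65680335,  0.19521146]), 'orientation': array([-1.79992075e+02, -8.44005046e-02,  1.03160361e+02]), 'force': array([ 0.41216121,  0.11146751, -0.50251718]), 'moment': array([-0.00478414,  0.04283266,  0.00883915]), 'opening': 0.08763946627545942}
```

View pics/top0.png

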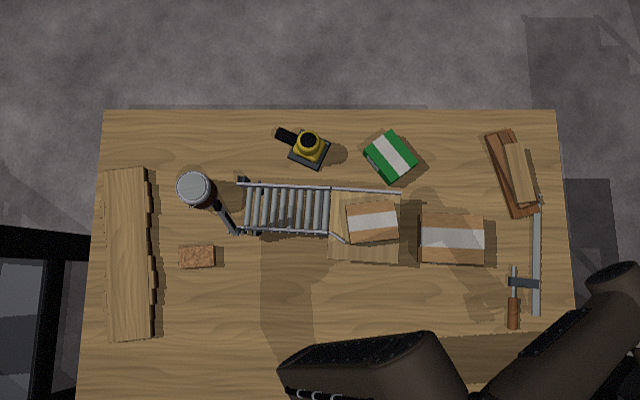

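View pics/side0.png

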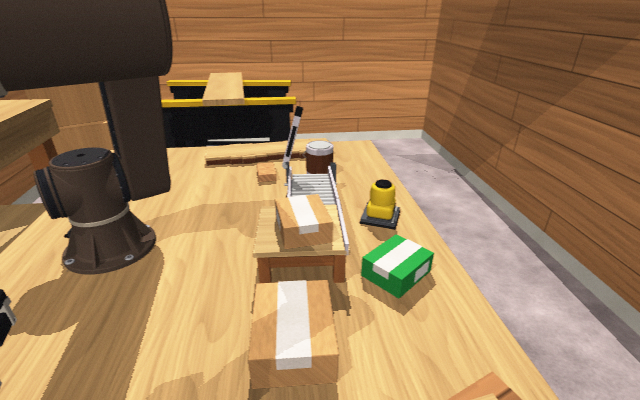

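The top view shows the lane running left with its low end near (240,210). The bar is up from about (235,232) to (205,195), and the tin is at (193,187), the block at (197,256) and the sander at (308,147). Carton candidates are green (390,157), large brown on the bench (452,237) and small brown on the shelf (372,221). The shelf one is meant, because it isn't green and is the smaller of the rest.

```bash
python3 - <<'E'
from h import *
W=np.load('top0.npy')
im=cv2.imread('pics/top0.png')
c=np.hstack([cv2.resize(im[165:275,170:420],None,fx=3,fy=3,interpolation=cv2.INTER_CUBIC)])
cv2.imwrite('pics/crop0.png',c)
v,u=np.mgrid[:400,:640]
def box(u0,u1,v0,v1,z0,z1):
    m=(u>=u0)&(u<=u1)&(v>=v0)&(v<=v1)&(W[...,2]>z0)&(W[...,2]<z1); return W[m]
c=box(335,410,190,255,.15,.18); print('carton top',len(c),c.mean(0))
r=cv2.minAreaRect((c[:,:2]*1000).astype(np.float32)); print(r)
sh=box(325,410,185,265,.097,.107); print('shelf',np.percentile(sh,[1,99],axis=0),np.median(sh[:,2]))
f=box(335,405,180,200,.110,.135);print('fence',len(f),np.percentile(f,[1,50,99],axis=0)); 
p=np.polyfit(f[:,1],f[:,0],1);print('fence fit x=',p,np.std(f[:,0]-np.polyval(p,f[:,1])))
b=box(170,262,165,240,.135,.4);print('bar',len(b));
for q in b[np.argsort(b[:,2])][::8]: print(q.round(3))
# shelf edges
for n,(a,bb) in {'shelfbottom':(330,400)}.items():
  for uu in range(a,bb,10):
    col=W[200:270,uu]; k=np.where(np.abs(col[:,2]-.102)<.006)[0]
    if len(k): print(uu,200+k[-1],col[k[-1]].round(4))
E
```

```text
carton top 1930 [ 0.53670165 -0.12628126  0.16169478]
((537.8377075195312, -126.69795227050781), (118.68241119384766, 147.54257202148438), 7.03071928024292)
shelf [[ 0.41970485 -0.21823613  0.09730289]
 [ 0.64196111  0.01354618  0.10657966]] 0.101688132373976
fence 209 [[ 0.62960892 -0.22316416  0.1106057 ]
 [ 0.63947946 -0.12121778  0.11946577]
 [ 0.64908333 -0.01764191  0.1253167 ]]
fence fit x= [0.06734883 0.64772806] 0.003151933872734842
bar 305
[0.507 0.297 0.137]
[0.509 0.289 0.144]
[0.512 0.294 0.151]
[0.514 0.299 0.156]
[0.514 0.295 0.161]
[0.531 0.289 0.166]
[0.518 0.293 0.171]
[0.52  0.295 0.178]
[0.52  0.297 0.182]
[0.522 0.302 0.188]
[0.542 0.292 0.193]
[0.526 0.308 0.201]
[0.538 0.293 0.205]
[0.534 0.294 0.211]
[0.53  0.304 0.216]
[0.535 0.295 0.223]
[0.552 0.295 0.226]
[0.548 0.296 0.231]
[0.539 0.298 0.236]
[0.544 0.297 0.241]
[0.541 0.296 0.243]
[0.557 0.298 0.249]
[0.556 0.3   0.255]
[0.544 0.307 0.259]
[0.549 0.3   0.264]
[0.548 0.316 0.268]
[0.548 0.309 0.273]
[0.549 0.302 0.28 ]
[0.549 0.313 0.282]
[0.565 0.301 0.287]
[0.564 0.303 0.292]
[0.561 0.302 0.294]
[0.563 0.317 0.299]
[0.576 0.315 0.301]
[0.562 0.314 0.302]
[0.557 0.305 0.303]
[0.559 0.313 0.304]
[0.564 0.308 0.306]
[0.561 0.309 0.311]
330 258 [ 0.4283 -0.0019  0.1009]
340 258 [ 0.4284 -0.0328  0.0999]
350 259 [ 0.4252 -0.0632  0.1059]
360 260 [ 0.4224 -0.0941  0.1025]
370 260 [ 0.4226 -0.125   0.1009]
380 261 [ 0.4196 -0.1554  0.1024]
390 262 [ 0.4168 -0.1866  0.0987]
```

View pics/crop0.png

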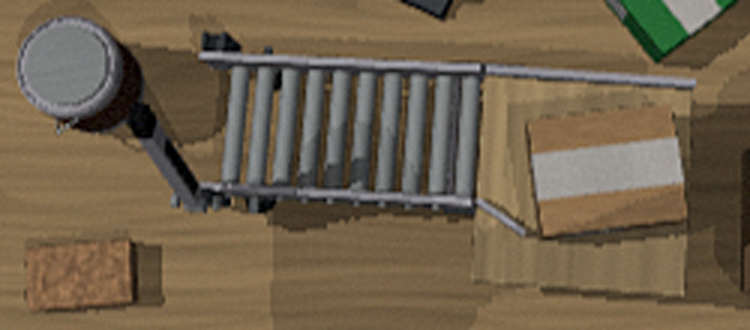

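```bash
python3 - <<'E'
from h import *
W=np.load('top0.npy')
v,u=np.mgrid[:400,:640]
def box(u0,u1,v0,v1,z0,z1):
    m=(u>=u0)&(u<=u1)&(v>=v0)&(v<=v1)&(W[...,2]>z0)&(W[...,2]<z1); return W[m]
for n,a in dict(farguide=(250,325,178,195,.09,.135),fence=(335,398,180,198,.111,.135),tin=(170,215,165,215,.112,.13),block=(175,220,240,275,.025,.04),sander=(270,335,125,170,.01,.15),bigbox=(415,492,205,270,.03,.3)).items():
    q=box(*a); print(n,len(q),np.percentile(q,[1,50,99],axis=0).round(3).tolist())
    if n in('farguide','fence'):
        p=np.polyfit(q[:,1],q[:,0],1);print(p)
E
python3 -m pendant '[[[346,407,164,0,0,-17],[346,407,164,0,0,-17],[346,407,164,0,0,-17],[346,407,164,0,0,-17],[346,407,164,0,0,-17],[346,407,164,0,0,-17],[346,407,164,0,0,-17],[346,407,164,0,0,-17],[346,407,164,0,0,-17],[346,407,164,0,0,-17]]]' 1
```

```text
farguide 402 [[0.626, 0.014, 0.09], [0.651, 0.093, 0.1], [0.666, 0.25, 0.12]]
[0.10622536 0.63791144]
fence 197 [[0.631, -0.214, 0.111], [0.64, -0.115, 0.119], [0.649, -0.018, 0.125]]
[0.06577965 0.64770392]
tin 899 [[0.6, 0.381, 0.113], [0.649, 0.431, 0.122], [0.7, 0.483, 0.128]]
block 731 [[0.401, 0.376, 0.026], [0.437, 0.432, 0.032], [0.472, 0.488, 0.038]]
sander 1325 [[0.742, 0.006, 0.011], [0.795, 0.078, 0.062], [0.867, 0.177, 0.131]]
bigbox 3265 [[0.416, -0.484, 0.038], [0.493, -0.384, 0.079], [0.573, -0.29, 0.086]]
clock: 1.35
tool_pos: [0.5021, -0.2475, 0.3605]
orientation: [179.9, -0.0, 86.4]
force: [-0.1, 0.4, 0.4]
opening: 0.0012
```

```bash
python3 -m pendant '[[[-10,60,0,0,0,0],[-10,120,0,0,0,0],[-10,180,0,0,0,0],[-10,240,0,0,0,0],[-10,300,0,0,0,0],[-10,360,0,0,0,0],[-10,420,0,0,0,0],[-10,480,0,0,0,0],[-10,540,-20,0,0,0],[-10,554,-75,0,0,0]]]' && python3 -m pendant '[[[0,0,0,0,0,0],[10,0,0,0,0,0],[20,0,0,0,0,0],[30,0,0,0,0,0],[40,0,0,0,0,0]]]' && python3 - <<'E'
from h import *
s,W=snap('side','side1.png');im=cv2.imread('pics/side1.png');cv2.imwrite('pics/side1c.png',cv2.resize(im[60:220,220:380],None,fx=3.5,fy=3.5))
E
```

```text
clock: 2.6
tool_pos: [0.4905, 0.307, 0.2852]
orientation: [179.9, -0.2, 86.3]
force: [1.6, -0.0, -1.5]
opening: 0.0004
clock: 3.22
tool_pos: [0.5309, 0.3033, 0.2858]
orientation: [180.0, -0.0, 86.1]
force: [0.1, 0.1, 0.3]
opening: 0.0006
```

View pics/side1c.png

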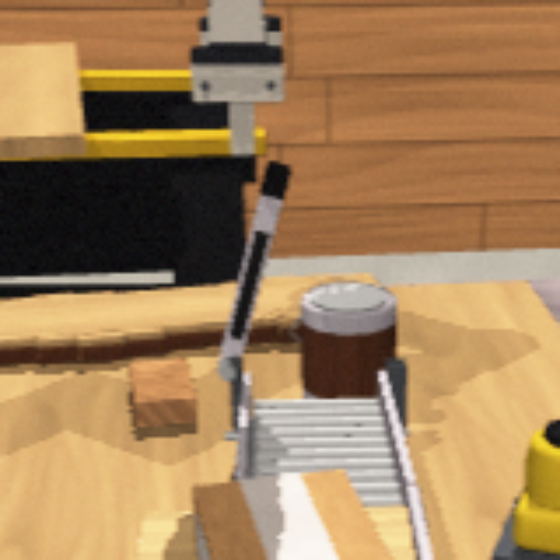

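The finger tip is at crop (243,150) and the bar's end at (278,165). They look nearly level, so I'll check by projection before pushing.

```bash
python3 - <<'E'
from h import *
s,W=snap('side')
T=np.linalg.inv(s['pose'])
for p in ([.531,.303,.286],[.508,.298,.104],[.561,.305,.306]):
    c=T@np.r_[p,1]; print(p,(s['fx']*c[0]/c[2]+s['cx'] -220)*3.5,(s['fy']*c[1]/c[2]+s['cy']-60)*3.5)
for r,c in((165,280),(180,275),(220,265),(300,247),(140,243),(90,240)):
    print(r,c,W[60+int(r/3.5),220+int(c/3.5)].round(3))
s,W=snap('top')
m=(W[...,1]>.26)&(W[...,1]<.34)&(W[...,2]>.26)&(W[...,2]<.33)&(W[...,0]>.5)&(W[...,0]<.6)
print(W[m].round(3)[:30])
E
```

```text
[0.531, 0.303, 0.286] 245.03342631050015 184.4264275937321
[0.508, 0.298, 0.104] 229.31705269341643 363.0694535844588
[0.561, 0.305, 0.306] 275.65125651420544 162.12686379991925
165 280 [0.565 0.307 0.303]
180 275 [0.558 0.307 0.29 ]
220 265 [0.547 0.303 0.253]
300 247 [0.526 0.294 0.176]
140 243 [0.529 0.29  0.331]
90 240 [0.524 0.217 0.394]
[]
```

```bash
python3 -m pendant '[[[5,0,0,0,0,0],[16,-1,-5,0,0,0],[26,-2,-11,0,0,0],[36,-3,-17,0,0,0],[46,-4,-24,0,0,0],[54,-5,-31,0,0,0],[63,-6,-39,0,0,0],[70,-6,-48,0,0,0],[77,-7,-57,0,0,0],[77,-7,-57,0,0,0]]]' && python3 -m pendant '[[[6,-1,-9,0,0,0],[11,-2,-18,0,0,0],[16,-2,-27,0,0,0],[20,-3,-37,0,0,0],[23,-4,-47,0,0,0],[25,-5,-57,0,0,0],[27,-5,-67,0,0,0],[28,-6,-77,0,0,0],[28,-6,-77,0,0,0]]]' && python3 - <<'E'
from h import *
s,W=snap('side','side2.png');im=cv2.imread('pics/side2.png');cv2.imwrite('pics/side2c.png',cv2.resize(im[60:260,220:420],None,fx=3,fy=3))
E
```

```text
clock: 4.62
tool_pos: [0.6225, 0.2954, 0.2427]
orientation: [178.1, -0.5, 86.1]
force: [27.2, -14.1, 40.5]
opening: 0.0004
clock: 5.75
tool_pos: [0.6341, 0.2905, 0.1497]
orientation: [-179.9, 0.1, 86.2]
force: [-0.2, 0.6, 0.3]
opening: 0.0005
```

View pics/side2c.png

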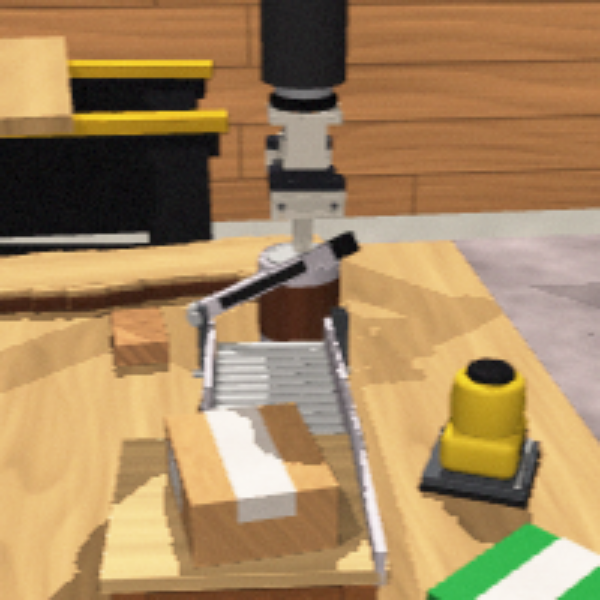

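The bar has come down only to about 25°, from crop (198,312) to (345,243). The tool reads zero force now, so the finger may have slipped past it. I'll check the geometry.

```bash
python3 - <<'E'
from h import *
o=get_obs();print(o['tool_pos'],o['force'])
s,W=snap('side')
T=np.linalg.inv(s['pose'])
for p in (o['tool_pos'],):
    c=T@np.r_[p,1]; print((s['fx']*c[0]/c[2]+s['cx'] -220)*3,(s['fy']*c[1]/c[2]+s['cy']-60)*3)
for r,c in((243,345),(250,325),(265,295),(280,265),(295,235),(235,302),(240,302),(246,302),(252,302),(256,302),(262,302),(190,300)):
    print(r,c,W[60+r//3,220+c//3].round(3))
c=cv2.imread('pics/side2.png')[120:180,275:350]; 
s,W=snap('top','top2.png');c2=cv2.imread('pics/top2.png')[160:250,190:280]
cv2.imwrite('pics/both2.png',np.hstack([cv2.resize(c,(500,400)),cv2.resize(c2,(400,400))])[:, :800] if 0 else cv2.resize(np.hstack([cv2.resize(c,(500,400)),cv2.resize(c2,(400,400))]),(800,356)))
E
```

```text
[0.63447112 0.29070136 0.15055585] [-0.27209793 -0.91256776 -0.35627925]
302.7324315669881 272.24188012055583
243 345 [0.682 0.28  0.189]
250 325 [0.658 0.282 0.182]
265 295 [0.623 0.285 0.164]
280 265 [0.588 0.283 0.147]
295 235 [0.553 0.288 0.128]
235 302 [0.629 0.278 0.202]
240 302 [0.629 0.276 0.196]
246 302 [0.629 0.275 0.189]
252 302 [0.632 0.298 0.173]
256 302 [0.631 0.289 0.173]
262 302 [0.63  0.28  0.169]
190 300 [0.619 0.198 0.28 ]
```

View pics/both2.png

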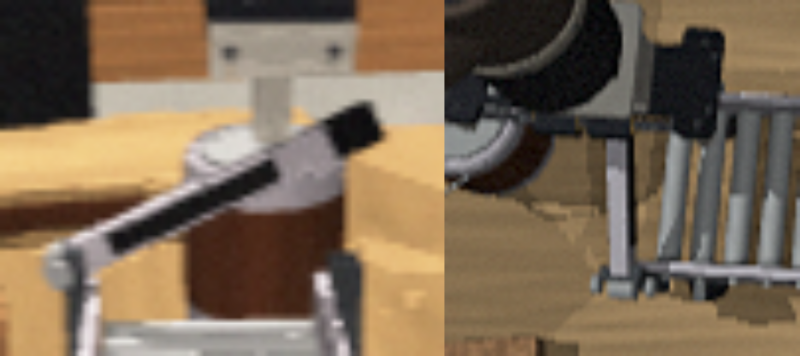

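```bash
python3 - <<'E'
from h import *
s,W=snap('side')
for v in range(128,156):
    print(v,*[f"{c}:{(W[v,c]*1000).round(0).astype(int).tolist()}{s['pixels'][v,c].tolist()}" for c in (318,320,322)])
E
```

```text
128 318:[614, 204, 262][160, 151, 136] 320:[620, 207, 261][160, 149, 138] 322:[626, 202, 262][157, 146, 135]
129 318:[614, 207, 258][164, 154, 140] 320:[620, 202, 259][154, 146, 133] 322:[626, 202, 259][156, 146, 132]
130 318:[614, 205, 255][177, 166, 152] 320:[620, 208, 254][176, 165, 151] 322:[626, 203, 255][168, 159, 143]
131 318:[613, 200, 253][175, 167, 152] 320:[620, 204, 252][178, 167, 152] 322:[626, 204, 251][177, 165, 152]
132 318:[614, 209, 247][154, 144, 132] 320:[628, 270, 226][146, 135, 124] 322:[636, 274, 225][142, 133, 122]
133 318:[622, 274, 222][137, 130, 118] 320:[628, 269, 223][150, 141, 128] 322:[636, 274, 221][154, 147, 132]
134 318:[622, 271, 219][124, 119, 108] 320:[628, 270, 219][152, 143, 131] 322:[635, 270, 219][153, 142, 131]
135 318:[622, 272, 215][143, 134, 122] 320:[629, 274, 214][151, 143, 130] 322:[636, 277, 213][151, 142, 129]
136 318:[622, 276, 210][140, 130, 118] 320:[629, 275, 210][157, 148, 134] 322:[637, 280, 209][150, 141, 128]
137 318:[622, 272, 208][134, 126, 115] 320:[629, 278, 206][154, 146, 132] 322:[636, 275, 207][152, 143, 131]
138 318:[6
[... 1222 characters left out ...]
31, 286, 159][25, 22, 22] 322:[637, 281, 161][116, 110, 112]
150 318:[623, 281, 158][26, 23, 22] 320:[630, 281, 157][26, 26, 24] 322:[637, 281, 157][142, 133, 136]
151 318:[624, 286, 152][27, 26, 24] 320:[630, 278, 155][128, 118, 121] 322:[650, 378, 115][142, 133, 135]
152 318:[623, 282, 150][123, 116, 117] 320:[642, 377, 112][149, 136, 139] 322:[651, 381, 110][155, 147, 150]
153 318:[635, 377, 108][142, 133, 135] 320:[643, 380, 107][158, 150, 150] 322:[650, 379, 107][155, 145, 148]
154 318:[635, 378, 104][160, 151, 151] 320:[642, 373, 105][160, 147, 150] 322:[650, 380, 102][155, 143, 146]
155 318:[635, 378, 99][139, 121, 118] 320:[643, 378, 99][139, 119, 117] 322:[650, 377, 99][110, 90, 80]
```

The finger really rests on the bar's top at z of about 0.178, while the TCP reads 0.151. The physical tip is therefore about 27 mm above the reported TCP, and the gripper body shows the same offset. I'll use that offset and keep lowering while watching the force.

```bash
python3 -m pendant '[[[1,0,-10,0,0,0],[2,0,-20,0,0,0],[3,0,-30,0,0,0],[4,-1,-39,0,0,0],[4,-1,-47,0,0,0],[4,-1,-54,0,0,0],[4,-1,-58,0,0,0],[4,-1,-58,0,0,0]]]' && python3 - <<'E'
from h import *
s,W=snap('side')
T=np.linalg.inv(s['pose'])
im=s['pixels'][:,:,::-1];cv2.imwrite('pics/side3c.png',cv2.resize(im[110:190,260:360],None,fx=6,fy=6))
for v in range(140,172,1):
    print(v,*[(W[v,c]*1000).round(0).astype(int).tolist() for c in (300,310,322,328,332)])
E
```

```text
clock: 6.95
tool_pos: [0.6386, 0.2897, 0.0928]
orientation: [-180.0, 0.0, 86.2]
force: [-0.1, 0.2, 0.8]
opening: 0.0005
140 [592, 727, 38] [639, 725, 36] [626, 199, 223] [645, 194, 224] [657, 192, 224]
141 [591, 725, 34] [637, 709, 37] [626, 199, 220] [645, 195, 221] [658, 195, 220]
142 [590, 711, 33] [613, 465, 121] [626, 197, 217] [645, 196, 217] [658, 196, 216]
143 [589, 698, 33] [612, 452, 122] [626, 197, 214] [645, 197, 213] [659, 200, 211]
144 [588, 679, 35] [610, 431, 125] [626, 198, 210] [646, 201, 208] [659, 201, 207]
145 [587, 672, 33] [609, 426, 123] [626, 202, 205] [646, 204, 204] [659, 199, 205]
146 [586, 655, 35] [608, 413, 124] [627, 203, 201] [646, 203, 200] [659, 201, 201]
147 [585, 641, 35] [608, 409, 121] [627, 203, 198] [646, 203, 197] [659, 199, 198]
148 [584, 633, 34] [606, 399, 121] [627, 204, 194] [646, 201, 194] [660, 204, 192]
149 [583, 614, 36] [607, 400, 117] [627, 204, 191] [646, 201, 191] [660, 205, 189]
150 [582, 610, 33] [606, 398, 113] [636, 272, 160] [675, 388, 114] [694, 412, 104]
151 [582, 601, 32] [606, 393, 111] [636, 274, 156] [674, 387, 110] [6
[... 930 characters left out ...]
[594, 278, 111] [636, 274, 111] [659, 281, 107] [672, 273, 109]
164 [559, 280, 108] [594, 274, 109] [637, 278, 105] [658, 275, 105] [671, 268, 108]
165 [559, 281, 104] [594, 278, 104] [637, 280, 100] [675, 384, 53] [672, 268, 104]
166 [559, 283, 99] [605, 393, 49] [650, 375, 55] [660, 287, 92] [671, 267, 101]
167 [573, 499, 0] [605, 393, 45] [650, 378, 49] [658, 274, 94] [671, 266, 97]
168 [572, 485, 1] [605, 394, 40] [650, 375, 46] [658, 270, 92] [672, 270, 91]
169 [571, 475, 2] [605, 394, 36] [650, 376, 41] [655, 255, 95] [672, 271, 87]
170 [570, 465, 1] [605, 396, 30] [651, 379, 36] [655, 250, 93] [672, 266, 85]
171 [570, 457, 0] [605, 396, 26] [651, 378, 32] [656, 255, 87] [672, 267, 81]
```

View pics/side3c.png

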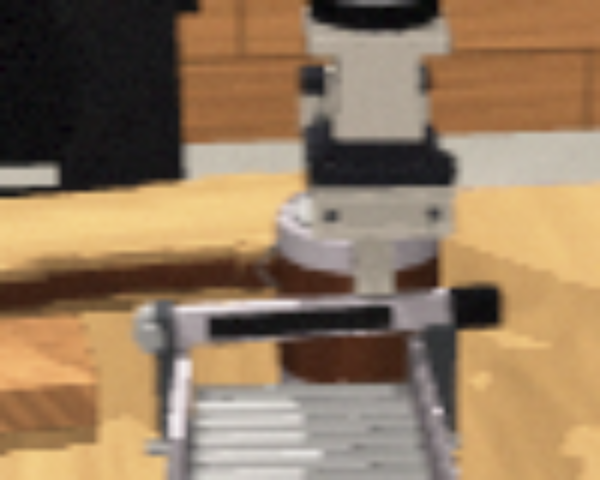

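The bar is nearly level: its top is about 0.119 at the near end and 0.122 at the far end. A little more down, until it seats.

```bash
python3 -m pendant '[[[0,0,-3,0,0,0],[0,0,-5,0,0,0],[0,0,-5,0,0,0]]]'; python3 -m pendant '[[[0,0,-2,0,0,0],[0,0,-2,0,0,0]]]'; python3 -m pendant '[[[0,0,-2,0,0,0],[0,0,-2,0,0,0]]]'
```

```text
clock: 7.38
tool_pos: [0.6386, 0.2897, 0.0879]
orientation: [-180.0, 0.0, 86.2]
force: [-0.1, -0.3, -0.6]
opening: 0.0005
clock: 7.62
tool_pos: [0.6386, 0.2897, 0.0859]
orientation: [-180.0, 0.0, 86.2]
force: [-0.3, -0.2, -0.7]
opening: 0.0007
clock: 7.88
tool_pos: [0.639, 0.2899, 0.085]
orientation: [180.0, -0.0, 86.2]
force: [-1.2, -0.7, 5.7]
opening: 0.0004
```

```bash
python3 -m pendant '[[[0,0,-1,0,0,0],[0,0,-1,0,0,0]]]'; python3 -m pendant '[[[0,0,10,0,0,0],[0,0,40,0,0,0],[0,0,80,0,0,0],[0,-20,110,0,0,0],[0,-20,110,0,0,0]]]'; python3 - <<'E'
from h import *
s,W=snap('side')
for v in range(156,168,1):
    print(v,*[(W[v,c]*1000).round(0).astype(int).tolist() for c in (300,310,322,332,337,340)])
E
```

```text
clock: 8.12
tool_pos: [0.639, 0.2899, 0.0849]
orientation: [179.9, -0.0, 86.2]
force: [-4.5, -0.6, 9.3]
opening: 0.0003
clock: 8.75
tool_pos: [0.6402, 0.2696, 0.1968]
orientation: [179.7, -0.2, 86.1]
force: [-0.2, 0.1, -1.2]
opening: -0.0
156 [581, 592, 12] [606, 400, 88] [650, 379, 95] [694, 411, 79] [748, 601, 0] [763, 602, -1]
157 [581, 593, 6] [606, 400, 84] [650, 379, 90] [694, 408, 76] [747, 591, -1] [761, 592, -1]
158 [581, 595, 1] [606, 394, 82] [651, 381, 85] [694, 408, 72] [746, 586, -3] [757, 573, 2]
159 [579, 581, 2] [605, 394, 78] [650, 376, 83] [694, 410, 67] [742, 561, 2] [756, 566, 0]
160 [579, 576, -1] [606, 396, 73] [650, 378, 78] [674, 287, 115] [691, 279, 117] [702, 281, 116]
161 [559, 288, 116] [595, 286, 115] [638, 283, 114] [673, 279, 114] [691, 276, 115] [701, 274, 115]
162 [559, 281, 115] [594, 280, 114] [637, 280, 112] [672, 274, 113] [690, 274, 112] [701, 271, 113]
163 [559, 279, 112] [594, 280, 110] [637, 279, 108] [672, 273, 109] [691, 274, 108] [700, 269, 110]
164 [559, 284, 106] [595, 284, 105] [637, 275, 107] [671, 267, 108] [691, 274, 104] [702, 275, 103]
165 [559, 281, 104] [594, 277, 104] [636, 272, 104] [672, 269, 103] [691, 276, 99] [700, 267, 103]
166 [558, 281, 100] [594, 280, 99] [637, 279, 97] [671, 265, 101] [690, 269, 99] [701, 270, 97]
167 [558, 275, 99] [594, 280, 95] [651, 382, 47] [671, 266, 97] [728, 481, 0] [741, 480, -1]
```

The bar is level, with its top at 0.114–0.116 along its full length (expected 0.115), so it is seated. Next, open the gripper and go to the near side of the carton.

```bash
python3 -m pendant '[[[-25,-50,20,0,0,0],[-50,-103,20,0,0,0],[-75,-155,20,0,0,0],[-103,-210,20,0,0,0],[-130,-265,20,0,0,0],[-155,-320,20,0,0,0],[-180,-370,20,0,0,0],[-200,-410,0,0,0,0],[-200,-410,-50,0,0,0],[-200,-410,-95,0,0,0]]]' -1 && python3 -m pendant '[[[0,0,0,0,0,0],[10,0,0,0,0,0],[20,0,0,0,0,0]]]' && python3 - <<'E'
from h import *
s,W=snap('top','top4.png');cv2.imwrite('pics/top4c.png',cv2.resize(cv2.imread('pics/top4.png')[165:285,310:430],None,fx=5,fy=5))
E
```

```text
clock: 10.05
tool_pos: [0.4378, -0.1407, 0.0963]
orientation: [-180.0, -0.0, 86.1]
force: [0.1, 0.2, -0.3]
opening: 0.0869
clock: 10.42
tool_pos: [0.4598, -0.1399, 0.0995]
orientation: [180.0, -0.0, 86.2]
force: [-6.7, 1.6, 3.2]
opening: 0.0876
```

View pics/top4c.png

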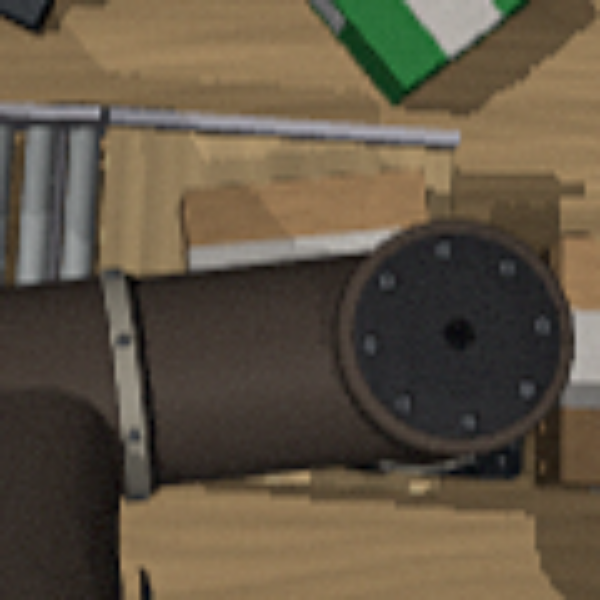

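The arm hides most of the carton, but the far edge is still turned. The −6.7 N shows the front finger has met it. I'll push on and square it up.

```bash
python3 -m pendant '[[[6,0,0,0,0,0],[12,0,0,0,0,0],[18,0,0,0,0,0],[24,0,0,0,0,0],[29,0,0,0,0,0],[33,0,0,0,0,0],[33,0,0,0,0,0]]]' && python3 - <<'E'
from h import *
s,W=snap('top')
m=(W[...,2]>.155)&(W[...,2]<.168)&(W[...,0]>.5)&(W[...,0]<.65)&(W[...,1]>-.25)&(W[...,1]<0)
q=W[m];print(len(q),np.percentile(q,[1,99],axis=0))
for y in np.arange(-.2,-.04,.015):
    k=q[abs(q[:,1]-y)<.008]
    if len(k):print(y.round(3),k[:,0].max().round(4), 'fence inner',round(.6417+.066*y,4))
E
```

```text
clock: 11.35
tool_pos: [0.4914, -0.1402, 0.0987]
orientation: [-180.0, 0.0, 86.2]
force: [-4.3, 0.8, 2.0]
opening: 0.0876
321 [[ 0.59316997 -0.17585149  0.15622752]
 [ 0.62692717 -0.06748183  0.1664696 ]]
-0.185 0.6186 fence inner 0.6295
-0.17 0.6205 fence inner 0.6305
-0.155 0.6211 fence inner 0.6315
-0.14 0.6219 fence inner 0.6325
-0.125 0.6248 fence inner 0.6335
-0.11 0.6249 fence inner 0.6344
-0.095 0.6243 fence inner 0.6354
-0.08 0.6271 fence inner 0.6364
-0.065 0.6271 fence inner 0.6374
```

```bash
python3 -m pendant '[[[2,0,0,0,0,0],[4,0,0,0,0,0],[4,0,0,0,0,0],[-10,0,0,0,0,0],[-50,0,0,0,0,0],[-50,0,50,0,0,0],[-50,0,95,0,0,0]]]' 
python3 - <<'E'
from h import *
o=get_obs();print(o['joint_pos'].round(1),o['tool_pos'])
E
```

```text
clock: 12.28
tool_pos: [0.4413, -0.1403, 0.1949]
orientation: [179.9, 0.0, 86.2]
force: [1.2, 0.6, 1.1]
opening: 0.0879
[ 6.900e+00  1.000e-01 -2.510e+01  0.000e+00 -6.480e+01 -1.007e+02] [ 0.44125285 -0.14033873  0.19492397]
```

```bash
python3 -m pendant '[[[0,-20,20,0,0,10],[0,-50,20,0,0,20],[0,-80,20,0,0,30],[0,-110,20,0,0,40],[30,-110,20,0,0,50],[60,-110,20,0,0,60],[90,-110,20,0,0,70],[119,-110,20,0,0,80],[119,-110,20,0,0,90],[119,-110,20,0,0,90]]]' 0 && python3 - <<'E'
from h import *
print(get_obs()['joint_pos'].round(1))
s,W=snap('top','top5.png');cv2.imwrite('pics/top5c.png',cv2.resize(cv2.imread('pics/top5.png')[165:285,300:440],None,fx=5,fy=5))
m=(W[...,2]>.155)&(W[...,2]<.168)&(W[...,0]>.45)&(W[...,0]<.65)&(W[...,1]>-.25)&(W[...,1]<0)
q=W[m];print(len(q),cv2.minAreaRect((q[:,:2]*1000).astype(np.float32)))
s,W=snap('side')
m=(W[...,2]>.155)&(W[...,2]<.168)&(W[...,0]>.45)&(W[...,0]<.65)&(W[...,1]>-.25)&(W[...,1]<0)
q=W[m];print(len(q),cv2.minAreaRect((q[:,:2]*1000).astype(np.float32)))
E
```

```text
clock: 13.52
tool_pos: [0.561, -0.2501, 0.2132]
orientation: [-180.0, 0.0, 176.1]
force: [-0.4, -0.1, 0.3]
opening: 0.0439
[ -5.8  14.2  -6.    0.  -69.7   1.9]
484 ((562.4181518554688, -187.48020935058594), (45.85839080810547, 113.4171142578125), 85.6719741821289)
1428 ((561.8564453125, -140.7747802734375), (148.61300659179688, 117.59325408935547), 86.3189926147461)
```

View pics/top5c.png

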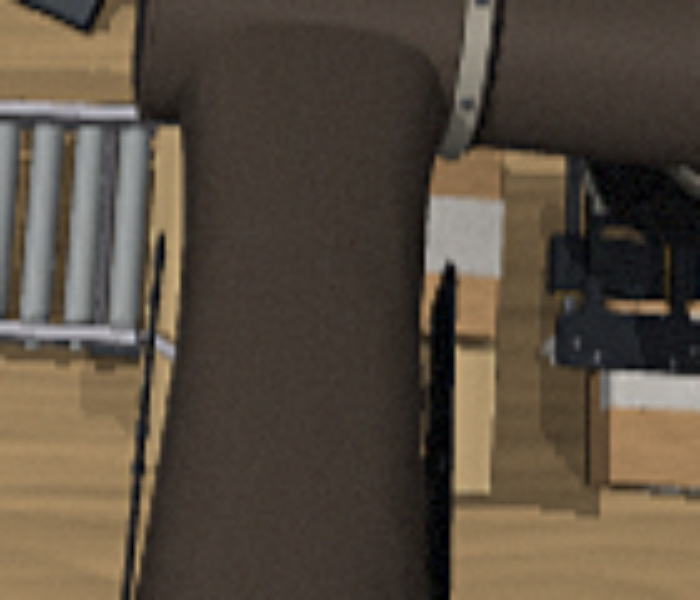

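The side view puts the carton at (0.562, −0.141), yaw −3.7°, which is square with the rack. Next: lower behind it and push along the lane.

```bash
python3 -m pendant '[[[-4,0,-50,0,0,0],[-4,0,-100,0,0,0],[-4,0,-117,0,0,0],[-4,0,-117,0,0,0],[-3,12,-117,0,0,0],[-2,22,-117,0,0,0],[-1,32,-117,0,0,0],[0,42,-117,0,0,0],[1,52,-117,0,0,0],[2,62,-117,0,0,0]]]' && python3 -m pendant '[[[1,10,0,0,0,0],[2,20,0,0,0,0],[3,30,0,0,0,0],[3,40,0,0,0,0],[4,50,0,0,0,0],[5,60,0,0,0,0],[6,70,0,0,0,0],[6,75,0,0,0,0],[6,75,0,0,0,0]]]' && python3 - <<'E'
from h import *
s,W=snap('side','side6.png');cv2.imwrite('pics/side6c.png',cv2.resize(cv2.imread('pics/side6.png')[110:270,230:390],None,fx=3.5,fy=3.5))
m=(W[...,2]>.155)&(W[...,2]<.168)&(W[...,0]>.45)&(W[...,0]<.65)&(W[...,1]>-.15)&(W[...,1]<0.2)
q=W[m];print(len(q),cv2.minAreaRect((q[:,:2]*1000).astype(np.float32)))
E
```

```text
clock: 14.88
tool_pos: [0.5636, -0.1886, 0.0977]
orientation: [-179.9, 0.1, 176.2]
force: [-0.5, -6.2, 3.3]
opening: 0.0437
clock: 16.0
tool_pos: [0.5685, -0.1125, 0.0957]
orientation: [180.0, -0.0, 176.2]
force: [0.3, -0.2, 0.6]
opening: 0.0439
355 ((567.962158203125, -76.289794921875), (97.15718841552734, 113.8028793334961), 87.01759338378906)
```

View pics/side6c.png

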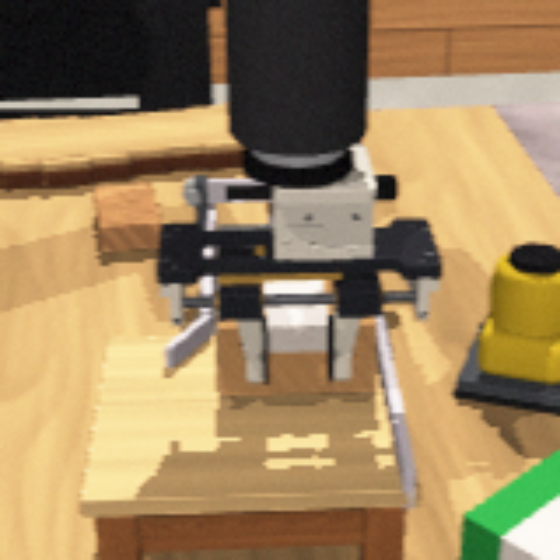

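The carton is square between the fingers at crop (297,360), with its nose on the rollers between the guides. Keep pushing until it runs by itself.

```bash
python3 -m pendant '[[[1,10,0,0,0,0],[1,20,0,0,0,0],[2,30,0,0,0,0],[3,40,0,0,0,0],[3,50,0,0,0,0],[4,60,0,0,0,0],[4,60,0,0,0,0]]]' && python3 -m pendant '[[[0,-10,0,0,0,0],[0,-50,0,0,0,0],[0,-90,30,0,0,0],[0,-90,90,0,0,0],[0,-140,120,0,0,0],[0,-190,120,0,0,0],[0,-190,120,0,0,0],[0,-190,120,0,0,0],[0,-190,120,0,0,0],[0,-190,120,0,0,0]]]' && python3 - <<'E'
from h import *
s,W=snap('side','side7.png');cv2.imwrite('pics/side7c.png',cv2.resize(cv2.imread('pics/side7.png')[110:270,230:390],None,fx=3.5,fy=3.5))
E
```

```text
clock: 16.92
tool_pos: [0.5729, -0.0524, 0.0961]
orientation: [180.0, 0.0, 176.2]
force: [-0.2, -0.8, -0.9]
opening: 0.0438
clock: 18.18
tool_pos: [0.5728, -0.2425, 0.2161]
orientation: [180.0, -0.0, 176.2]
force: [-0.5, -0.3, 0.4]
opening: 0.0438
```

View pics/side7c.png

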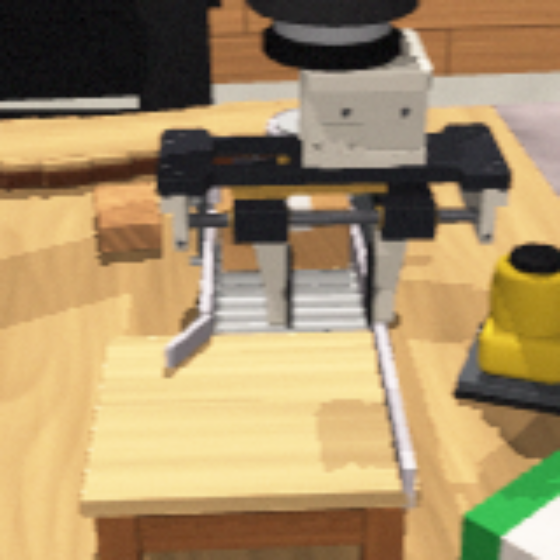

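The carton has left the fingers and is down the lane. I'll move the arm out of the way and check.

```bash
python3 -m pendant '[[[-30,-30,50,0,0,0],[-80,-60,100,0,0,0],[-130,-100,100,0,0,0],[-180,-150,100,0,0,0],[-230,-200,100,0,0,0],[-270,-240,100,0,0,0],[-300,-280,100,0,0,0],[-300,-320,100,0,0,0],[-300,-320,100,0,0,0],[-300,-320,100,0,0,0]]]' && python3 - <<'E'
from h import *
a,W=snap('side','side8.png');A=cv2.resize(cv2.imread('pics/side8.png')[120:260,230:410],(450,350))
s,V=snap('top','top8.png');B=cv2.resize(cv2.imread('pics/top8.png')[160:260,220:320],(350,350))
cv2.imwrite('pics/fin.png',np.hstack([A,B]))
for n,X in(('side',W),('top',V)):
    m=(X[...,2]>.13)&(X[...,2]<.165)&(X[...,0]>.48)&(X[...,0]<.68)&(X[...,1]>.06)&(X[...,1]<0.31)
    q=X[m];print(n,len(q),cv2.minAreaRect((q[:,:2]*1000).astype(np.float32)))
    c=np.linalg.lstsq(np.c_[q[:,:2],np.ones(len(q))],q[:,2],rcond=None)[0];print('plane',c)
    for x in(.53,.56,.6,.64,.67,.69,.7):
        k=X[(abs(X[...,0]-x)<.006)&(X[...,1]>.272)&(X[...,1]<.31)&(X[...,2]>.09)]
        if len(k): print(x,len(k),np.percentile(k[:,2],90).round(4),k[:,1].min().round(4))
E
```

```text
clock: 19.48
tool_pos: [0.2729, -0.563, 0.3157]
orientation: [180.0, -0.0, 176.2]
force: [-0.1, -0.0, 0.2]
opening: 0.0441
side 680 ((586.2923583984375, 205.73248291015625), (149.4962921142578, 117.54512023925781), 86.24109649658203)
plane [-0.00448892 -0.03001975  0.15038795]
0.53 15 0.116 0.2812
0.56 3 0.1368 0.2743
0.6 2 0.1361 0.2722
0.67 11 0.1157 0.2732
0.69 15 0.1162 0.2727
0.7 19 0.1162 0.2722
top 1819 ((593.01123046875, 209.88662719726562), (148.2559814453125, 119.13288116455078), 86.38352966308594)
plane [-0.00195654 -0.09076172  0.16229398]
0.53 33 0.117 0.274
0.56 28 0.1391 0.2736
0.6 26 0.1381 0.2723
0.64 21 0.1368 0.2735
0.67 30 0.1169 0.2732
0.69 30 0.118 0.2727
0.7 26 0.1198 0.2722
```

View pics/fin.png

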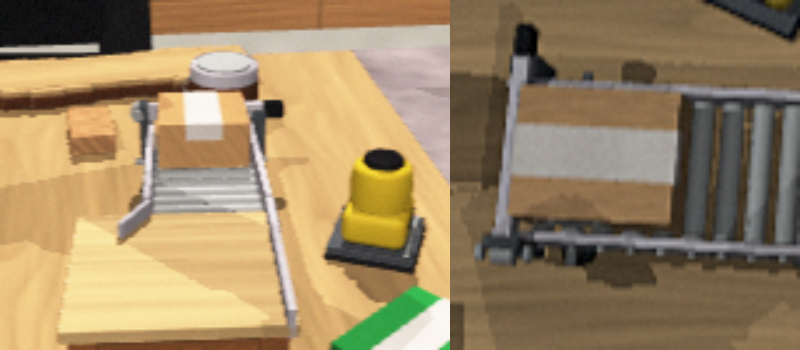

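The carton lies square against the level bar (right crop, nose at about (515,155)), and the sander and block look undisturbed. A last check of the left-alone things, then I hand in.

```bash
python3 - <<'E'
from h import *
A=np.load('top0.npy');s,B=snap('top')
for n,(u0,u1,v0,v1,z0,z1) in dict(tin=(170,215,165,215,.112,.13),block=(175,220,240,275,.025,.04),sander=(270,335,125,170,.02,.15),green=(355,425,125,190,.03,.2)).items():
    f=lambda X:(lambda q:q[(q[...,2]>z0)&(q[...,2]<z1)].mean(0).round(4))(X[v0:v1,u0:u1])
    print(n,f(A),f(B))
print(close_job())
E
```

```text
tin [0.6494 0.431  0.1215] [0.6494 0.4309 0.1215]
block [0.4371 0.4323 0.0318] [0.4372 0.432  0.0319]
sander [0.8021 0.0867 0.0815] [0.8022 0.0864 0.0819]
green [ 0.7651 -0.2003  0.0603] [ 0.7648 -0.2002  0.0601]
the job is handed in; nothing more can be done
None
```

The job is done and handed in at about 19.5 s. The stop bar is down in its keeper, and the carton ran down and rests flat and square against it.

**How it went:** I swung the bar down with the shut fingers. I then squared the carton to the rack with the open fingers from the near side, and pushed it from behind until it ran down by itself.

**Last checks:**
- **Bar:** its top is level at about 116 mm (expected 115 mm) all the way across.
- **Carton:** its angle matches the rack to within about 0.3°, and it lies against the bar.
- **Left alone:** the tin, block, sander and green carton are within 0.5 mm of where they started.
- **Robot:** it is well clear and touching nothing.

**What disagreed:**
- **Tool height:** the real fingertips sit about 30 mm above the reported TCP. My first push on the bar therefore caught its end, and the wrist read about 51 N at the end of that move. The wrist limit is 120 N; I believe the contact was on the fingertip, not the gripper's body, but I only worked that out from the geometry.
- **Carton position:** the two cameras differ by 4 to 7 mm on where the carton now is. The top view's flatness fit gave about 5° of slope along the lane and the side view's about 2°, against the lane's 6°. The pictures still show it flat.

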